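# Sound a blind bore with a depth gauge

## Task

Take the depth gauge out of its wooden rack and lower its rod into the blind bore of the aluminium housing until the rod bottoms out, letting the housing's rim push the brass stop up the rod. Hold the rod gently but firmly down on the bore's floor for about a second, without ramming it, then let go and leave the gauge standing upright in the bore with its stop resting on the rim, so that the depth can be read. Leave the other things on the bench alone.

Things in the scene. Friction and masses are not known exactly. Their poses are not given: they have to be found in the camera images.
- depth_gauge: Depth gauge, loose, 0.16 kg, 157 mm long, standing in the rack. Origin: centre of the rod's flat foot; z runs up along the rod. Steel rod 12 mm across with a small cone (1.5 x 3 mm) at the foot, bare up to 106 mm; a collar 20 mm across at 106 to 110 mm; then a square red handle 24 x 24 mm from 110 to 156 mm above the foot, its flat sides square to the gauge's x and y. Grip the handle.
- gauge_handle (a point): Centre of the red handle, 133 mm above the rod's foot; axes as the gauge.
- stop (a joint): Brass stop, a disc 32 to 34 mm across and 12 mm high that slides on the rod: 0 at the start (its underside 25 mm above the rod's foot), growing as it moves up the rod (m), to 0.055. It is held by friction only: about 4 N moves it along the rod, and it stays where it is left; the gauge's own weight does not move it.
- stop_face (a point): Centre of the stop's underside, on the rod's axis; z along the rod.
- gauge_rack: Wooden gauge rack, fixed: block 70 x 70 x 80 mm on a 110 x 90 x 10 mm foot, origin at the centre of its underside. An upright hole 17 mm across in the middle of its top holds the rod loosely; the gauge hangs in it by its stop, which rests on the top.
- housing: Aluminium housing, fixed: block 80 x 80 mm, top at 75 mm, on a dark steel foot 120 x 120 x 10 mm. Origin at the centre of its underside.
- bore_mouth (a point): Centre of the mouth of the housing's upright blind bore, at the level of its flat top (rim), z up. Four dark scribed lines on the top point to it. The bore is 14 mm across with a 1.5 mm chamfer. Its depth is not known: between 38 and 58 mm, different every time; the floor is flat, hard and rigid and must be found by feel.
- sanding_block: Bystander: brown sanding block 62 x 112 x 32 mm, origin at the centre of its underside.
- tape_measure: Bystander: yellow tape measure 67 x 80 x 38 mm, origin at the centre of its underside.
- box_white: Bystander: small white carton 50 x 62 x 51 mm, origin at the centre of its underside.
- side_cutter: Bystander: yellow and black side cutter 150 x 60 x 14 mm, origin at the centre of its underside.

How it is judged:
On the way:
1. the rod's foot is pressed on the floor of the bore with more than 2 N for 0.6 s, the stop on the rim (within 2 mm) (contact force between depth_gauge and bore_floor above 2 N and z of stop_face in the frame of bore_mouth below 0.002 m and horizontal distance between depth_gauge and bore_mouth below 0.004 m), for 0.6 s.
At the end, for the whole second after the job is handed in: The gauge stands released and at rest in the bore, within 0.08 rad of upright, the underside of its stop within 1.5 mm of the rim's height and 3 mm of the bore's centre, the stop pushed more than 11 mm up the rod (z of stop_face in the frame of bore_mouth between -0.0015 and 0.0015 m and horizontal distance between stop_face and bore_mouth below 0.003 m and value of joint stop above 0.011 m and angle between depth_gauge's own z axis and vertical below 0.08 rad and linear speed of depth_gauge below 0.01 m/s); the robot touches nothing.
It fails at once if the rod is rammed: more than 25 N on the bore's floor (contact force between depth_gauge and bore_floor above 25 N).
It fails at once if the gauge is forced against the housing with more than 25 N (contact force between depth_gauge and housing above 25 N).
It fails at once if a bystander is moved by more than 30 mm (distance of any of sanding_block, tape_measure, box_white, side_cutter from where it was at the start of the episode above 0.03 m).
It also fails if it takes over 51 s, if anything falls off the work surface, if the arm or the gripper's body presses on something with over 40 N, if the wrist force passes 120 N, or if a joint passes its speed limit or range.

## Robot

A 6-joint arm with a two-finger parallel gripper is mounted at the origin on a cart in front of the work surface, level with it; the furniture and walls round the work are solid. World frame = base frame: x ahead of the robot, y to its left, z up, the work surface at z = 0. Lengths are in m, angles in rad, forces in N, time in s.
With the tool pointing down it reaches from about 0.325 to 0.925 m from the base axis. Payload 3.1 kg.
Tool frame: the origin (TCP) lies at the very end of the fingers, on their centre line; the grasp point (between the pads) lies 19 mm behind it; z points along the fingers, y is the line along which they close (so a half turn about z gives the same grasp; the last joint's range is limited). The gripper opens to 85 mm and grips with 20 to 120 N. Pads are 22 mm wide; open, the fingers measure 114 mm over their backs; the gripper's body (76 mm by 85 mm) begins 54 mm behind the grasp point. The pads swing forward as they close: fully open they stand 13 mm farther back than shut.
Start: joints at [-1.347, 0.217, 1.613, -0, 1.311, -0.112], TCP at [0.206, -0.59, 0.231] pointing down, gripper open.
Joint ranges: [-2.75, 2.75], [-0.78, 2.1], [0.31, 2.55], [-1.13, 4.27], [0.13, 2.63], [-2.58, 2.58]. Speed limits (rad/s): [2.79, 2.79, 3.14, 3.14, 3.14, 3.14].

## Interface

Orientations are given as [roll, pitch, yaw] about the fixed x, y, z axes, in that order (R = Rz(yaw) Ry(pitch) Rx(roll)).
In Python, from rig import env gives the robot as it stands.
- The arm moves only by the tool arm_command, never from a script. Its argument "commands" is a list of rows, each a list of 7 numbers: the turn, a rotation vector about the tool's x, y, z in degrees, then the shift along the tool's x, y, z in cm, then the closure, from 0 (fully open) to 1 (shut). In form: [[wx, wy, wz, dx, dy, dz, gripper], ...]. A call has 1 to 8 rows; each row is the pose to reach, as a shift and turn from the pose commanded when the call began, along the tool's axes at that moment; what a row does not reach only later rows make up. A row lasts 1/8 s, in which the tool goes at most 62.5 mm and 10.7 degrees, less where a joint would pass 70% of its speed; a pose out of reach is approached as far as the arm can. A call with a gripper value outside its range is refused whole. The fingers move at their own pace and stop on an object; "force" is the grip in N (left out, the last holds). Time passes only in rows, so rows that repeat a pose let the fingers close. It gives the time, the measured TCP pose, the force, the opening and the grip force at its end, in the units of the state.
- env.observe(): the state, without advancing time (a new reading comes with each control period).
- env.get_image(name): name is "scene" or "top"; returns a dict with "frame" (420x560x3 uint8, red, green, blue), "z_map" (420x560 float32, m along the optical axis (not along the pixel's ray), 0 where there is no reading), "camera_matrix" (3x3 intrinsics, pixels), "world_from_camera" (4x4, takes a point from camera to world coordinates). Camera axes: x right, y down, z forward; pixel columns grow to the right and rows downward; lengths in m; the calibration is good to about 2 mm. A picture is of the moment at which its call begins.
- env.job_done(): hands the job in; it is judged then, once.
The state is a dict: "clock": time; "joints": joint angles; "qvel": joint speeds; "joint_torque": joint torques, N m; "eef_pos": TCP position; "tool_rot": TCP orientation; "wrist_force": force on the tool from outside, world axes, zero at the start; "moment": the same for the moment, N m; "opening": finger opening in m; "gripper_force": force on a finger pad.
Only numpy, scipy, OpenCV 4.12 (cv2) and the standard library are available. Lean on these libraries where they do the work, as an engineer would, in place of code of your own. Each camera call takes 0.05 s, during which the arm holds its last target. There are 200 camera calls.

## Working session

There is one attempt and no reset: what is moved stays moved. The work goes in short steps, Python scripts to look and compute and a tool call to move; the robot and the scene stay as the last step left them, time stands still between calls to the robot, and variables do not carry over. Pictures are saved under pics/ and viewed, at most 10 in all, crops included, and the job is handed in when it is done.

Besides the shell and the picture viewer there is one more tool, called after "Emit:" by a JSON object that holds its "method" and its "body". arm_command: Moves the arm, as the interface text tells. Its arguments: {"type":"object","properties":{"commands":{"type":"array"},"force":{"type":"number"}},"required":["commands"]}

```bash
mkdir -p pics; ls; cat > h.py <<'E'
from rig import env
import numpy as np, cv2
def grab(n,save=None):
    d=env.get_image(n)
    if save: cv2.imwrite('pics/'+save,d['frame'][:,:,::-1])
    K=d['camera_matrix'];T=d['world_from_camera'];z=d['z_map']
    v,u=np.mgrid[:z.shape[0],:z.shape[1]]
    P=np.stack([(u-K[0,2])/K[0,0]*z,(v-K[1,2])/K[1,1]*z,z],-1)@T[:3,:3].T+T[:3,3]
    P[z==0]=np.nan
    return d,P
E
python3 - <<'E'
from h import *
for n in('top','scene'):
    d,P=grab(n,n+'0.png'); print(n,d['camera_matrix'],d['world_from_camera'].round(3))
    np.savez(n+'0.npz',P=P,f=d['frame'])
print(env.observe())
E
```

```text
pics
top [[486.8405402    0.         276.61216437]
 [  0.         486.8405402  212.90340141]
 [  0.           0.           1.        ]] [[-0.266 -0.763  0.59  -0.305]
 [-0.964  0.204 -0.171  0.194]
 [ 0.01  -0.614 -0.789  1.236]
 [ 0.     0.     0.     1.   ]]
scene [[461.83665983   0.         271.46725199]
 [  0.         461.83665983 215.03511249]
 [  0.           0.           1.        ]] [[ 0.464 -0.434  0.772 -0.652]
 [-0.885 -0.251  0.391 -0.632]
 [ 0.023 -0.865 -0.501  0.878]
 [ 0.     0.     0.     1.   ]]
{'clock': 0.1, 'joints': array([-1.34717905e+00,  2.17715150e-01,  1.61478228e+00,  6.42855244e-06,
        1.31129809e+00, -1.12198153e-01]), 'qvel': array([ 4.49311990e-05,  5.66051308e-05, -3.76773949e-03,  4.31984250e-04,
        8.15969878e-04, -2.11555144e-03]), 'joint_torque': array([-2.98267514e-04, -3.98072863e+01, -3.04967093e+01, -1.31191873e-04,
        4.21872974e-03,  9.50564299e-06]), 'eef_pos': array([ 0.20582144, -0.58935767,  0.23007175]), 'tool_rot': array([-3.13940434e+00, -2.52809414e-04,  3.35813492e-01]), 'wrist_force': array([-0.38352019,  0.21310951,  0.26587812]), 'moment': array([ 0.03180581, -0.01904328,  0.01594886]), 'gripper_force': 0.0, 'opening': 0.08521734242732348}
```

View pics/top0.png

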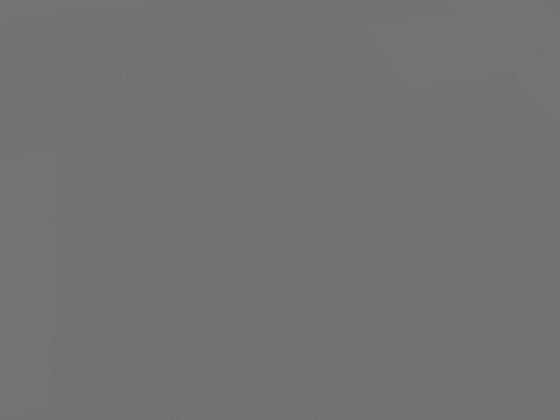

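View pics/scene0.png

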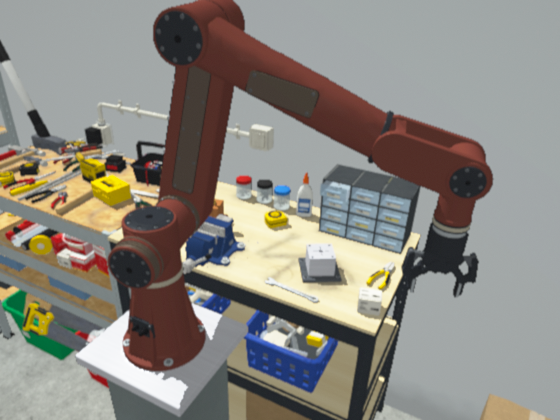

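The scene view shows the housing at about (320,262), white carton (370,300), cutter (380,277) and tape (276,218). The rack is probably hidden behind the upper arm near (215,205). The top view is nearly uniform grey, so I'll check whether it holds usable contrast or depth.

```bash
python3 - <<'E'
from h import *
a=np.load('top0.npz');f=a['f'];print(f.min((0,1)),f.max((0,1)),np.isnan(a['P'][...,2]).mean(),a['P'][::100,::100].round(2).tolist())
d,P=grab('top');f=d['frame'];print(f.min((0,1)),f.max((0,1)))
g=f.astype(float);g=(g-g.min((0,1)))/(np.ptp(g,(0,1))+1e-9)*255
cv2.imwrite('pics/top1.png',g[:,:,::-1].astype(np.uint8))
a=np.load('scene0.npz');P=a['P']
for u,v in((320,248),(320,255),(310,248),(330,250),(215,205),(276,214),(370,295),(250,260)):print(u,v,P[v,u].round(3))
E
```

```text
[111 113 112] [117 119 118] 0.0038945578231292517 [[[-0.06, 0.26, 1.11], [nan, nan, nan], [-0.08, 0.17, 1.11], [-0.09, 0.12, 1.12], [-0.11, 0.08, 1.12], [-0.12, 0.03, 1.12]], [[-0.13, 0.26, 1.11], [-0.14, 0.22, 1.11], [-0.15, 0.18, 1.11], [-0.16, 0.14, 1.11], [-0.17, 0.11, 1.12], [-0.18, 0.07, 1.11]], [[-0.19, 0.25, 1.11], [-0.19, 0.22, 1.12], [-0.2, 0.19, 1.11], [-0.21, 0.16, 1.11], [-0.22, 0.13, 1.11], [-0.23, 0.1, 1.12]], [[-0.22, 0.25, 1.11], [-0.23, 0.22, 1.11], [-0.24, 0.2, 1.11], [-0.25, 0.17, 1.11], [-0.25, 0.14, 1.11], [-0.26, 0.12, 1.12]], [[-0.25, 0.25, 1.11], [-0.26, 0.22, 1.11], [-0.26, 0.2, 1.11], [-0.27, 0.18, 1.11], [-0.28, 0.15, 1.12], [-0.28, 0.13, 1.11]]]
[111 113 112] [117 119 118]
320 248 [ 0.481 -0.23   0.074]
320 255 [ 0.448 -0.243  0.072]
310 248 [ 0.467 -0.202  0.073]
330 250 [ 0.49  -0.259  0.071]
215 205 [0.544 0.202 0.077]
276 214 [0.664 0.017 0.033]
370 295 [ 0.368 -0.428  0.05 ]
250 260 [ 0.409 -0.02  -0.001]
```

View pics/top1.png

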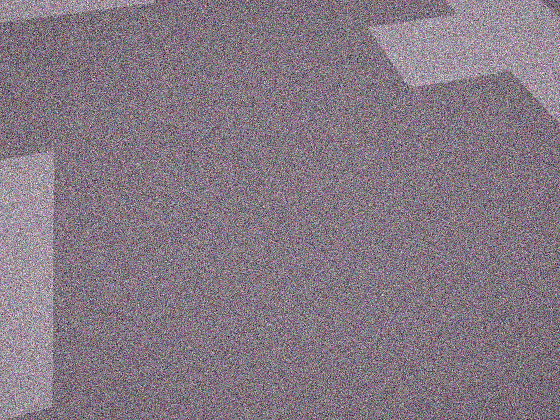

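The top camera is blocked by something at z≈1.11, so only the scene camera is usable. I'll pull the arm back so the upper arm tilts out of the way of the rack.

Emit:
{"method": "arm_command", "body": {"commands": [[0, 0, 0, 0, -6, -2, 0], [0, 0, 0, 0, -12, -4, 0], [0, 0, 0, 0, -17, -6, 0], [0, 0, 0, 0, -22, -8, 0], [0, 0, 0, 0, -22, -8, 0]]}}

```text
clock: 0.78
eef_pos: [0.1331, -0.3812, 0.3134]
tool_rot: [3.137, 0.001, 0.336]
wrist_force: [0.5, -0.7, 1.0]
opening: 0.0854
gripper_force: 0.0
```

```bash
python3 - <<'E'
from h import *
d,P=grab('scene'); np.savez('s1.npz',P=P,f=d['frame'],K=d['camera_matrix'],T=d['world_from_camera'])
cv2.imwrite('pics/s1.png',cv2.resize(d['frame'][120:330,130:410,::-1],None,fx=2.8,fy=2.8,interpolation=cv2.INTER_CUBIC))
E
```

```text
(no output)
```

View pics/s1.png

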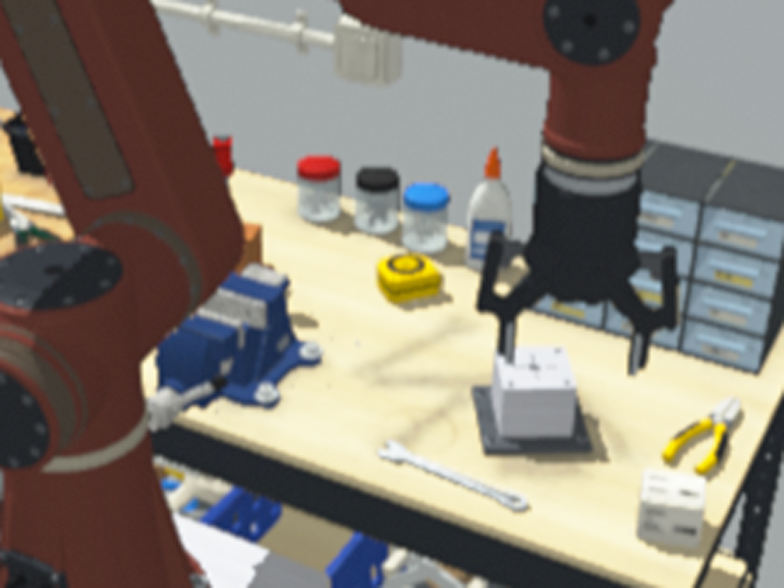

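Handle's red tip shows at crop (221,155), half behind the upper arm, with rack wood at (250,245). The bore cross is at crop (534,367). I'll retract further.

Emit:
{"method": "arm_command", "body": {"commands": [[0, 0, 0, 0, -3, -5, 0], [0, 0, 0, 0, -6, -10, 0], [0, 0, 0, 0, -6, -12, 0], [0, 0, 0, 0, -6, -12, 0]]}}

```text
clock: 1.32
eef_pos: [0.1139, -0.3272, 0.4325]
tool_rot: [3.139, 0.0, 0.336]
wrist_force: [-0.0, -0.5, 0.1]
opening: 0.0858
gripper_force: 0.0
```

```bash
python3 - <<'E'
from h import *
d,P=grab('scene'); np.savez('s1.npz',P=P,f=d['frame'],K=d['camera_matrix'],T=d['world_from_camera'])
print(env.observe()['joints'].round(3))
f=d['frame']
big=np.hstack([cv2.resize(f[y:y+90,x:x+60,::-1],(400,600),interpolation=cv2.INTER_CUBIC) for x,y in((180,150),(290,225))])
cv2.imwrite('pics/s2.png',big)
h=cv2.cvtColor(f,cv2.COLOR_RGB2HSV)
m=(((h[...,0]<6)|(h[...,0]>174))&(h[...,1]>190)&(h[...,2]>90)); 
for v in range(150,215,3):
    us=[u for u in range(195,240) if m[v,u]]
    if us: print(v,us[0],us[-1],P[v,us[len(us)//2]].round(3),P[v,us[0]].round(3),P[v,us[-1]].round(3))
E
```

```text
[-1.439 -0.506  1.89   0.     1.758 -0.204]
171 207 211 [0.542 0.219 0.207] [0.532 0.22  0.211] [0.543 0.211 0.208]
174 207 211 [0.534 0.214 0.2  ] [0.532 0.222 0.199] [0.538 0.209 0.2  ]
177 207 239 [0.538 0.214 0.187] [0.532 0.222 0.188] [0.789 0.25  0.076]
180 209 239 [0.761 0.242 0.076] [0.537 0.218 0.175] [0.76  0.232 0.079]
```

View pics/s2.png

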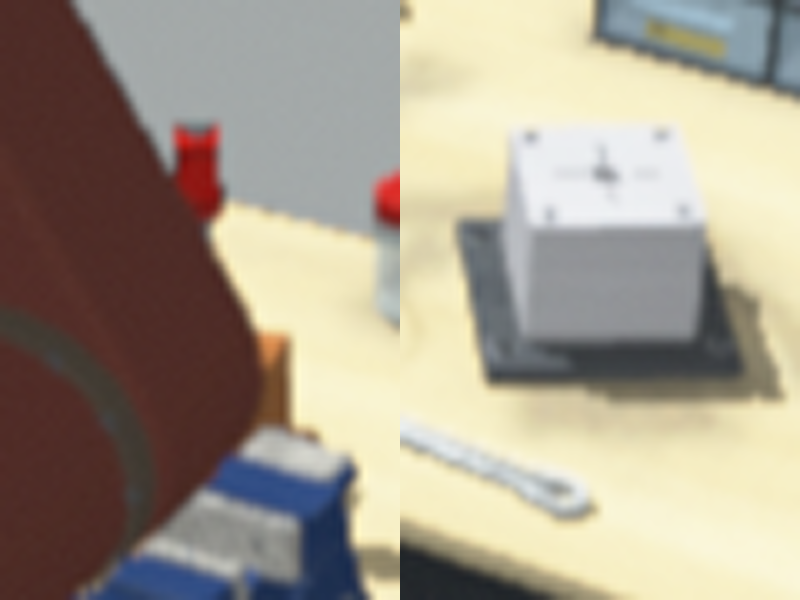

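The handle top reads z≈0.21 (0.22 expected) at about (0.545,0.218), and one flat face is roughly towards the camera (yaw about 0.6). I'll swing over towards the rack, staying high, for a better view.

Emit:
{"method": "arm_command", "body": {"commands": [[0, 0, 0, 6, 0, 0, 0], [0, 0, 0, 12, 0, 0, 0], [0, 0, 0, 18, 0, 0, 0], [0, 0, 0, 23, 0, 0, 0], [0, 0, 0, 28, -4, 0, 0], [0, 0, 0, 33, -8, 0, 0], [0, 0, 0, 37, -12, 0, 0], [0, 0, 0, 41, -15, 0, 0]]}}

```text
clock: 2.38
eef_pos: [0.452, -0.0466, 0.428]
tool_rot: [-3.139, 0.004, 0.337]
wrist_force: [-0.6, -0.7, 0.9]
opening: 0.0855
gripper_force: 0.0
```

Emit:
{"method": "arm_command", "body": {"commands": [[0, 0, -5, 2, -6, 0, 0], [0, 0, -10, 4, -12, 0, 0], [0, 0, -15, 6, -17, 0, 0], [0, 0, -15, 6, -17, 0, 0], [0, 0, -15, 6, -17, 0, 0]]}}

```text
clock: 3.0
eef_pos: [0.4518, 0.1312, 0.4288]
tool_rot: [-3.14, 0.004, 0.598]
wrist_force: [0.3, -0.3, -0.8]
opening: 0.0855
gripper_force: 0.0
```

```bash
python3 - <<'E'
from h import *
d,P=grab('scene'); np.savez('s2.npz',P=P,f=d['frame'],K=d['camera_matrix'],T=d['world_from_camera'])
f=d['frame']
cv2.imwrite('pics/s3.png',cv2.resize(f[120:270,150:350,::-1],(800,600),interpolation=cv2.INTER_CUBIC))
h=cv2.cvtColor(f,cv2.COLOR_RGB2HSV)
for v in range(160,260,4):
    print(v,[(int(u),*P[v,u].round(3).tolist()) for u in (204,209,214,219)])
E
```

```text
160 [(204, 0.858, 0.468, 0.076), (209, 0.854, 0.439, 0.084), (214, 0.861, 0.418, 0.086), (219, 0.859, 0.391, 0.092)]
164 [(204, 0.854, 0.466, 0.059), (209, 0.859, 0.443, 0.062), (214, 0.853, 0.413, 0.071), (219, 0.867, 0.397, 0.07)]
168 [(204, 0.859, 0.472, 0.037), (209, 0.86, 0.445, 0.043), (214, 0.858, 0.418, 0.05), (219, 0.859, 0.393, 0.055)]
172 [(204, 0.86, 0.473, 0.017), (209, 0.532, 0.213, 0.208), (214, 0.861, 0.42, 0.029), (219, 0.86, 0.394, 0.035)]
176 [(204, 0.854, 0.47, 0.001), (209, 0.539, 0.219, 0.189), (214, 0.861, 0.422, 0.009), (219, 0.869, 0.401, 0.011)]
180 [(204, 0.827, 0.452, -0.003), (209, 0.536, 0.217, 0.176), (214, 0.862, 0.423, -0.011), (219, 0.863, 0.398, -0.005)]
184 [(204, 0.796, 0.43, -0.004), (209, 0.538, 0.219, 0.159), (214, 0.815, 0.391, -0.002), (219, 0.831, 0.376, -0.005)]
188 [(204, 0.766, 0.409, -0.004), (209, 0.538, 0.22, 0.143), (214, 0.791, 0.375, -0.007), (219, 0.792, 0.351, -0.001)]
192 [(204, 0.734, 0.387, -0.003), (209, 0.541, 0.223, 0.125), (214, 0.757, 0.353, -0.005), (219, 0.768, 0.335, -0.005)]
196 [(204, 0.707, 0.368, -0.005), (209, 0.53
[... 1100 characters left out ...]
06, 0.11)]
236 [(204, 0.3, 0.077, 0.121), (209, 0.311, 0.066, 0.119), (214, 0.316, 0.051, 0.12), (219, 0.363, 0.065, 0.09)]
240 [(204, 0.287, 0.067, 0.118), (209, 0.288, 0.05, 0.122), (214, 0.311, 0.048, 0.11), (219, 0.364, 0.067, 0.074)]
244 [(204, 0.286, 0.068, 0.104), (209, 0.288, 0.051, 0.107), (214, 0.307, 0.047, 0.098), (219, 0.362, 0.066, 0.06)]
248 [(204, 0.284, 0.067, 0.09), (209, 0.286, 0.051, 0.095), (214, 0.348, 0.076, 0.05), (219, 0.362, 0.066, 0.045)]
252 [(204, 0.28, 0.065, 0.079), (209, 0.339, 0.09, 0.035), (214, 0.345, 0.074, 0.037), (219, 0.362, 0.067, 0.029)]
256 [(204, 0.279, 0.065, 0.065), (209, 0.234, 0.014, 0.11), (214, 0.345, 0.075, 0.021), (219, 0.364, 0.069, 0.012)]
```

View pics/s3.png

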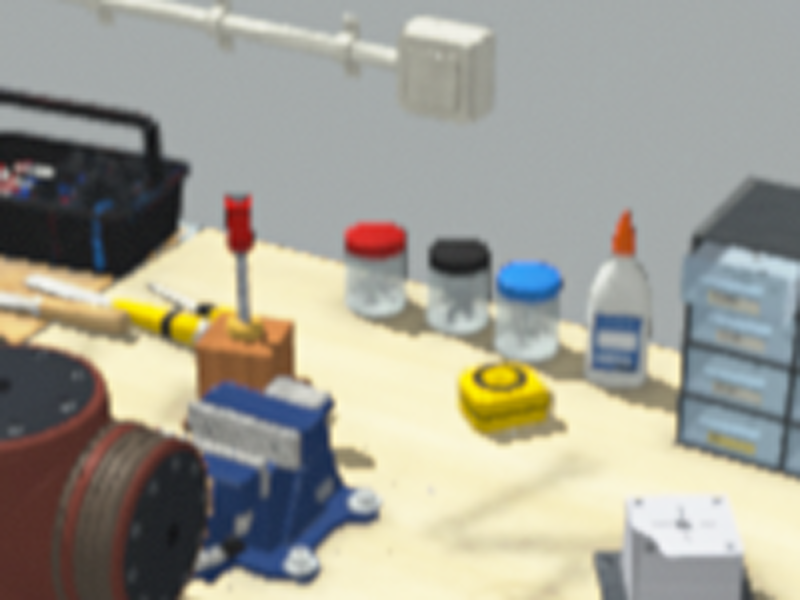

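The rack is clear now: handle at crop (238,222), rod at (242,285), stop at (245,328), rack top at (245,345). The vise in front tops out at z≈0.12. Next I'll fit the gauge axis, the rack and handle yaw, and the bore centre.

```bash
cat >> h.py <<'E'
def ray(d,u,v,z):
    K=d['K'] if 'K' in d else d['camera_matrix'];T=d['T'] if 'T' in d else d['world_from_camera']
    r=T[:3,:3]@[(u-K[0,2])/K[0,0],(v-K[1,2])/K[1,1],1];o=T[:3,3]
    return o+r*(z-o[2])/r[2]
E
python3 - <<'E'
from h import *
d=np.load('s2.npz');P=d['P'];f=d['f']
# gauge: points near axis, by height
Q=P.reshape(-1,3);n=np.hypot(Q[:,0]-.545,Q[:,1]-.222)
uu=np.tile(np.arange(560),420)
for a,b in((.165,.175),(.175,.185),(.185,.195),(.195,.205),(.11,.13),(.13,.15)):
    m=(n<.03)&(Q[:,2]>a)&(Q[:,2]<b)
    q=Q[m]; print(a,len(q),q.mean(0).round(4),'u',uu[m].min(),uu[m].max(), uu[m].mean().round(2))
m=(n<.035)&(Q[:,2]>.16)&(Q[:,2]<.212);q=Q[m]
w=q[:,:2]-q[:,:2].mean(0);s=np.array([-.576,.817]);t=w@s;p=w@[.817,.576]
print('face slope',np.polyfit(t,p,1),t.min(),t.max())
m=(n<.06)&(Q[:,2]>.073)&(Q[:,2]<.086);print('rack top',m.sum(),np.median(Q[m,2]),cv2.minAreaRect(Q[m,:2].astype(np.float32)*1000))
# housing top
n2=np.hypot(Q[:,0]-.465,Q[:,1]-.235)
m=(n2<.07)&(Q[:,2]>.068)&(Q[:,2]<.082);print('hous',m.sum(),np.median(Q[m,2]),cv2.minAreaRect(Q[m,:2].astype(np.float32)*1000),Q[m].mean(0))
g=f.mean(2); 
print(g[244:260,306:338].astype(int))
c=g[248:255,314:327];w=np.clip(170-c,0,None);v,u=np.mgrid[248:255,314:327];u0,v0=(w*u).sum()/w.sum(),(w*v).sum()/w.sum();print(u0,v0,ray(d,u0,v0,.075))
E
```

```text
0.165 15 [0.5372 0.2166 0.17  ] u 207 213 209.33
0.175 18 [0.5378 0.2132 0.1798] u 207 213 210.11
0.185 21 [0.5366 0.2165 0.1902] u 206 212 209.0
0.195 17 [0.5386 0.2169 0.1998] u 206 212 209.12
0.11 16 [0.5423 0.2194 0.1187] u 209 212 210.12
0.13 17 [0.5431 0.2197 0.1393] u 209 211 209.94
face slope [-6.19873781e-03 -6.43582410e-17] -0.012036433323405564 0.011728117407756079
rack top 173 0.07733331446761671 ((546.9755249023438, 221.7822723388672), (78.98719787597656, 73.19327545166016), 14.604973793029785)
hous 86 0.07623489983538434 ((520.7283935546875, 220.95545959472656), (29.209287643432617, 65.05369567871094), 5.292017936706543) [0.51750852 0.22377473 0.0752083 ]
[[235 236 229 218 225 237 239 239 239 239 238 239 239 239 240 240 239 240
  239 239 239 235 219 213 225 236 235 231 231 230 231 231]
 [227 231 217 186 207 234 240 239 239 239 239 239 239 238 238 240 240 240
  240 240 240 234 208 199 223 237 236 232 231 231 231 231]
 [220 228 223 211 222 236 239 239 239 239 239 240 238 231 229 237 240 240
  240 240 240 237 227 227 235 239 237 234 232 232 232 231]
 [216 225 234 235 235 2
[... 1068 characters left out ...]
34 166 218 239 241 240 241 241 239 236 234 238
  240 240 239 240 239 240 238 229 223 229 237 234 229 229]
 [188 179 144 135 137 123 111 130 181 234 242 242 241 241 241 241 239 241
  241 241 241 241 240 240 237 221 200 218 235 235 228 227]
 [187 180 143 135 138 126 113 125 160 216 238 241 240 239 239 239 239 239
  238 238 237 237 237 238 235 224 208 216 228 228 224 225]
 [185 180 143 136 143 140 135 139 148 175 213 224 224 223 218 218 217 217
  216 215 215 214 214 214 212 207 203 201 198 201 211 221]
 [186 180 144 137 146 150 148 148 147 151 165 176 178 174 168 165 164 165
  164 164 164 164 163 163 162 162 162 160 158 168 199 214]]
320.3333333333333 251.0 [ 0.46457996 -0.23724709  0.075     ]
```

The estimates agree: gauge axis (0.547,0.222), rack centre (0.547,0.222), handle yaw about 0.6, bore about (0.465,-0.237). I'll go above the gauge and then down.

Emit:
{"method": "arm_command", "body": {"commands": [[0, 0, 0, 5, -1, 2, 0], [0, 0, 0, 10, -2, 4, 0], [0, 0, 0, 13, -2.2, 7, 0], [0, 0, 0, 13, -2.2, 12, 0], [0, 0, 0, 13, -2.2, 15, 0], [0, 0, 0, 13, -2.2, 15, 0]]}}

```text
clock: 3.8
eef_pos: [0.5454, 0.2201, 0.2768]
tool_rot: [-3.139, 0.008, 0.595]
wrist_force: [0.9, 0.1, -0.2]
opening: 0.0853
gripper_force: 0.0
```

```bash
python3 - <<'E'
from h import *
d,P=grab('scene'); 
f=d['frame']
cv2.imwrite('pics/s4.png',cv2.resize(f[120:225,150:290,::-1],(800,600),interpolation=cv2.INTER_CUBIC))
o=env.observe();print(o['eef_pos'],o['tool_rot'],o['joints'])
E
```

```text
[0.54688725 0.22078722 0.27984467] [-3.14068769  0.00319811  0.59489283] [ 2.64829551e-01  1.08921843e-01  1.64487156e+00 -1.83354436e-04
  1.39111803e+00  1.24076757e+00]
```

View pics/s4.png

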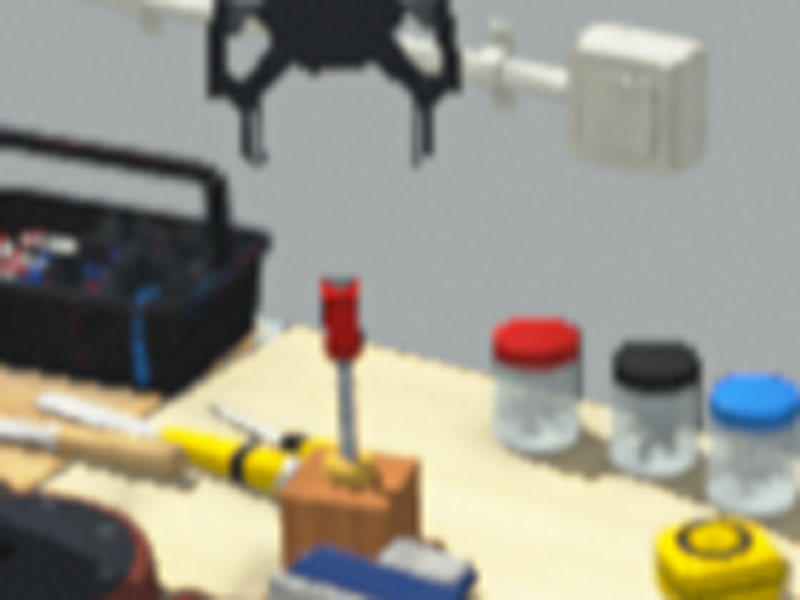

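The fingertips (crop x 257 and 422, midpoint 340) straddle the handle (341). I'll descend and grip.

Emit:
{"method": "arm_command", "body": {"commands": [[0, 0, 0, 0.1, 0, 4, 0], [0, 0, 0, 0.1, 0, 8, 0], [0, 0, 0, 0.1, 0, 10, 0], [0, 0, 0, 0.1, 0, 11, 0], [0, 0, 0, 0.1, 0, 11, 0], [0, 0, 0, 0.1, 0, 11, 0.5]], "force": 50}}

```text
clock: 4.6
eef_pos: [0.5493, 0.2235, 0.1733]
tool_rot: [3.141, -0.003, 0.598]
wrist_force: [0.1, -0.3, 0.8]
opening: 0.0695
gripper_force: 0.0
```

Emit:
{"method": "arm_command", "body": {"commands": [[0, 0, 0, 0, 0, 0, 0.8], [0, 0, 0, 0, 0, 0, 1], [0, 0, 0, 0, 0, 0, 1], [0, 0, 0, 0, 0, 0, 1], [0, 0, 0, 0, 0, 0, 1], [0, 0, 0, 0, 0, 0, 1]]}}

```text
clock: 5.35
eef_pos: [0.5481, 0.2233, 0.1716]
tool_rot: [-3.142, -0.001, 0.598]
wrist_force: [0.4, 0.4, 2.8]
opening: 0.0235
gripper_force: 53.2
```

The grip is good: 23.5 mm opening and 53 N. I'll lift and carry.

Emit:
{"method": "arm_command", "body": {"commands": [[0, 0, 0, 0, 0, -1, 1], [0, 0, 0, 0, 0, -4, 1], [0, 0, 0, 0, 0, -8, 1], [0, 0, 0, 0, 0, -12, 1], [0, 0, 0, -3, 3, -12, 1], [0, 0, 0, -6.5, 6.5, -12, 1], [0, 0, 0, -10, 10, -12, 1], [0, 0, 0, -13.5, 13.5, -12, 1]]}}

```text
clock: 6.35
eef_pos: [0.5115, 0.0341, 0.291]
tool_rot: [3.141, 0.001, 0.598]
wrist_force: [0.2, 0.1, -1.9]
opening: 0.0234
gripper_force: 52.8
```

Emit:
{"method": "arm_command", "body": {"commands": [[0, 0, 0, -3.5, 3.5, 0, 1], [0, 0, 0, -7, 7, 0, 1], [0, 0, 0, -10.5, 10.5, 0, 1], [0, 0, 0, -14, 14, 0, 1], [0, 0, 0, -17, 17.5, 1, 1], [0, 0, 0, -19.2, 19.9, 3, 1], [0, 0, 0, -19.2, 19.9, 4, 1], [0, 0, 0, -19.2, 19.9, 4, 1]]}}

```text
clock: 7.35
eef_pos: [0.4646, -0.236, 0.2498]
tool_rot: [-3.138, 0.001, 0.597]
wrist_force: [0.6, 0.5, -1.8]
opening: 0.0236
gripper_force: 52.7
```

```bash
python3 - <<'E'
from h import *
d,P=grab('scene'); 
f=d['frame'];np.savez('s5.npz',P=P,f=f,K=d['camera_matrix'],T=d['world_from_camera'])
cv2.imwrite('pics/s5.png',cv2.resize(f[175:295,240:400,::-1],(800,600),interpolation=cv2.INTER_CUBIC))
o=env.observe();print(o['eef_pos'],o['tool_rot'],o['wrist_force'],o['opening'])
E
```

```text
[ 0.46531026 -0.23603698  0.2508545 ] [-3.14009942e+00  1.21976870e-04  5.98094883e-01] [ 0.57357067 -0.15992598 -1.44181343] 0.023695199973532692
```

View pics/s5.png

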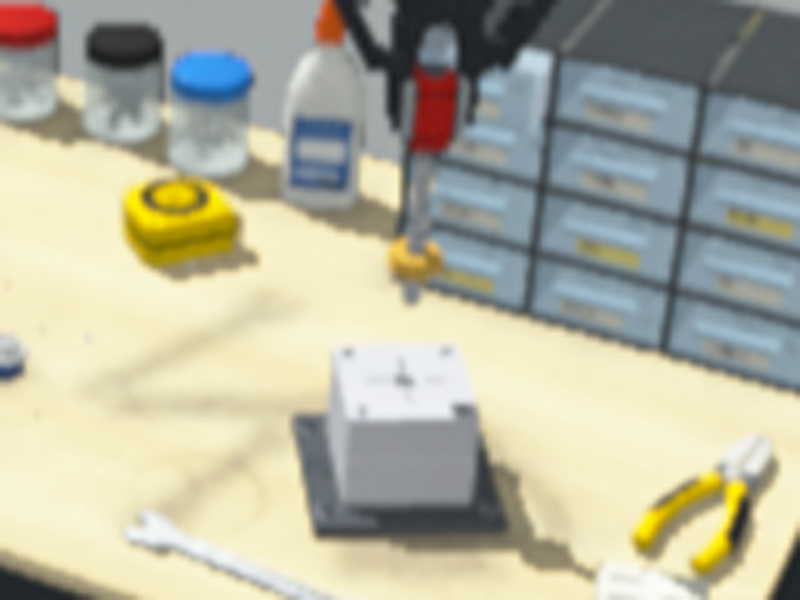

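The gauge hangs over the housing: stop at crop (415,258), foot (411,298), bore (404,381). The rod looks slightly tilted, so I'll check it with the depth data and projection.

```bash
cat >> h.py <<'E'
def proj(d,p):
    K=d['K'] if 'K' in d else d['camera_matrix'];T=d['T'] if 'T' in d else d['world_from_camera']
    q=K@(T[:3,:3].T@(np.array(p)-T[:3,3]));return q[:2]/q[2]
def axis(P,c,lo,hi,st=.01,r=.03):
    Q=P.reshape(-1,3);uu=np.tile(np.arange(560),420);vv=np.repeat(np.arange(420),560);n=np.hypot(Q[:,0]-c[0],Q[:,1]-c[1])
    for a in np.arange(lo,hi,st):
        m=(n<r)&(Q[:,2]>=a)&(Q[:,2]<a+st)
        if m.sum(): print(a.round(3),m.sum(),Q[m].mean(0).round(4),uu[m].mean().round(2),vv[m].mean().round(1),uu[m].min(),uu[m].max())
E
python3 - <<'E'
from h import *
d=np.load('s5.npz')
for z in(.13,.16,.19,.24,.29): print(z,proj(d,(.465,-.236,z)))
axis(d['P'],(.46,-.237),.09,.30)
e=np.load('s2.npz')
for z in(.09,.12,.15,.2): print(z,proj(e,(.547,.222,z)))
E
```

```text
0.13 [321.39898541 235.73407975]
0.16 [322.18035472 227.25178708]
0.19 [322.97897641 218.58220804]
0.24 [324.34993224 203.69955472]
0.29 [325.773266   188.24830341]
0.12 1 [ 0.4648 -0.238   0.1298] 322.0 236.0 322 322
0.13 9 [ 0.4605 -0.2379  0.1361] 321.56 234.9 320 323
0.14 8 [ 0.4583 -0.2386  0.1451] 321.75 232.8 320 323
0.15 13 [ 0.4549 -0.2436  0.1579] 323.23 230.1 318 328
0.16 56 [ 0.4568 -0.2394  0.1663] 322.38 227.0 317 328
0.17 15 [ 0.461  -0.2386  0.1745] 322.87 223.9 318 326
0.18 10 [ 0.4613 -0.239   0.1845] 323.3 221.0 322 325
0.19 11 [ 0.4597 -0.2393  0.1944] 323.45 218.4 322 325
0.2 15 [ 0.4594 -0.2385  0.2053] 323.47 215.1 322 325
0.21 13 [ 0.4613 -0.2395  0.2152] 324.31 212.0 322 326
0.22 11 [ 0.4599 -0.2396  0.2256] 324.45 209.1 323 326
0.23 9 [ 0.4575 -0.2411  0.2352] 324.89 206.7 323 327
0.24 22 [ 0.4539 -0.2424  0.2457] 325.14 204.1 320 329
0.25 50 [ 0.4537 -0.2419  0.2556] 325.22 201.0 317 334
0.26 56 [ 0.4548 -0.2426  0.2653] 325.88 197.9 317 335
0.27 57 [ 0.4556 -0.2421  0.275 ] 326.11 194.8 317 335
0.28 75 [ 0.457  -0.2413  0.2853] 326.31 191.3 317 335
0.29 49 [ 0.4553 -0.2412  0.2952] 326.35 188.4 316 336
0.09 [210.61676622 200.10597228]
0.12 [210.25709466 192.65604347]
0.15 [209.89076585 185.06822203]
0.2 [209.26491406 172.10486376]
```

The gauge is upright and its axis (0.465,-0.237) lies over the bore (0.465,-0.237) to within about 1 mm. I'll go down to just above the rim, then slowly in.

Emit:
{"method": "arm_command", "body": {"commands": [[0, 0, 0, 0, 0.1, 2, 1], [0, 0, 0, 0, 0.1, 4, 1], [0, 0, 0, 0, 0.1, 5.2, 1], [0, 0, 0, 0, 0.1, 5.2, 1]]}}

```text
clock: 7.9
eef_pos: [0.4659, -0.2368, 0.1988]
tool_rot: [-3.14, 0.001, 0.599]
wrist_force: [-0.7, 0.1, -1.7]
opening: 0.0235
gripper_force: 52.8
```

Emit:
{"method": "arm_command", "body": {"commands": [[0, 0, 0, 0, 0, 0.3, 1], [0, 0, 0, 0, 0, 0.6, 1], [0, 0, 0, 0, 0, 0.9, 1], [0, 0, 0, 0, 0, 1.0, 1], [0, 0, 0, 0, 0, 1.0, 1]]}}

```text
clock: 8.52
eef_pos: [0.4667, -0.2376, 0.1897]
tool_rot: [3.141, -0.002, 0.597]
wrist_force: [1.7, 2.1, 0.9]
opening: 0.0235
gripper_force: 53.1
```

Emit:
{"method": "arm_command", "body": {"commands": [[0, 0, 0, 0, 0, 0.15, 1], [0, 0, 0, 0, 0, 0.3, 1], [0, 0, 0, 0, 0, 0.3, 1]]}}

```text
clock: 8.9
eef_pos: [0.4664, -0.2372, 0.186]
tool_rot: [-3.141, -0.001, 0.597]
wrist_force: [3.2, 3.7, 0.0]
opening: 0.0236
gripper_force: 52.7
```

The rod has entered and the bore wall pushes it +x,+y. I'll shift 1 mm that way and continue.

Emit:
{"method": "arm_command", "body": {"commands": [[0, 0, 0, 0.1, 0, 0, 1], [0, 0, 0, 0.1, -0.02, 0.3, 1], [0, 0, 0, 0.1, -0.02, 0.6, 1], [0, 0, 0, 0.1, -0.02, 0.6, 1]]}}

```text
clock: 9.4
eef_pos: [0.4666, -0.2369, 0.1796]
tool_rot: [-3.141, 0.0, 0.598]
wrist_force: [3.0, 2.4, -1.8]
opening: 0.0234
gripper_force: 52.6
```

Emit:
{"method": "arm_command", "body": {"commands": [[0, 0, 0, 0.1, 0, 0, 1], [0, 0, 0, 0.1, 0, 0.3, 1], [0, 0, 0, 0.1, 0, 0.6, 1], [0, 0, 0, 0.1, 0, 0.9, 1], [0, 0, 0, 0.1, 0, 0.9, 1]]}}

```text
clock: 10.02
eef_pos: [0.4672, -0.2366, 0.1707]
tool_rot: [-3.141, 0.001, 0.598]
wrist_force: [1.1, 1.6, -1.9]
opening: 0.0235
gripper_force: 52.6
```

Now 4 mm above the expected stop contact (TCP ≈0.1666). I'll advance slowly to see the stop's drag.

Emit:
{"method": "arm_command", "body": {"commands": [[0, 0, 0, 0.05, 0, 0.2, 1], [0, 0, 0, 0.05, 0, 0.4, 1], [0, 0, 0, 0.05, 0, 0.6, 1], [0, 0, 0, 0.05, 0, 0.8, 1], [0, 0, 0, 0.05, 0, 0.8, 1]]}}

```text
clock: 10.65
eef_pos: [0.468, -0.2364, 0.1636]
tool_rot: [3.141, 0.0, 0.598]
wrist_force: [-1.3, 0.4, 3.2]
opening: 0.0233
gripper_force: 52.9
```

Emit:
{"method": "arm_command", "body": {"commands": [[0, 0, 0, 0, 0, 0.15, 1], [0, 0, 0, 0, 0, 0.3, 1], [0, 0, 0, 0, 0, 0.45, 1], [0, 0, 0, 0, 0, 0.6, 1], [0, 0, 0, 0, 0, 0.6, 1]]}}

```text
clock: 11.28
eef_pos: [0.468, -0.2363, 0.157]
tool_rot: [3.141, 0.0, 0.598]
wrist_force: [-1.5, 0.2, 0.9]
opening: 0.0237
gripper_force: 53.0
```

Emit:
{"method": "arm_command", "body": {"commands": [[0, 0, 0, -0.03, 0, 0.1, 1], [0, 0, 0, -0.03, 0, 0.2, 1], [0, 0, 0, -0.03, 0, 0.3, 1], [0, 0, 0, -0.03, 0, 0.3, 1]]}}

```text
clock: 11.78
eef_pos: [0.4679, -0.2364, 0.1542]
tool_rot: [3.141, -0.0, 0.598]
wrist_force: [-1.7, -0.5, 1.8]
opening: 0.0235
gripper_force: 53.0
```

Emit:
{"method": "arm_command", "body": {"commands": [[0, 0, 0, 0, 0, 0.05, 1], [0, 0, 0, 0, 0, 0.1, 1], [0, 0, 0, 0, 0, 0.1, 1]]}}

```text
clock: 12.15
eef_pos: [0.4679, -0.2364, 0.1533]
tool_rot: [3.141, -0.0, 0.598]
wrist_force: [-1.5, -0.1, 0.9]
opening: 0.0237
gripper_force: 53.0
```

Emit:
{"method": "arm_command", "body": {"commands": [[0, 0, 0, 0, 0, 0.05, 1], [0, 0, 0, 0, 0, 0.1, 1], [0, 0, 0, 0, 0, 0.15, 1], [0, 0, 0, 0, 0, 0.15, 1]]}}

```text
clock: 12.65
eef_pos: [0.4679, -0.2364, 0.1518]
tool_rot: [3.141, -0.0, 0.598]
wrist_force: [0.1, -0.1, 2.5]
opening: 0.0234
gripper_force: 53.0
```

Emit:
{"method": "arm_command", "body": {"commands": [[0, 0, 0, 0, 0, 0.05, 1], [0, 0, 0, 0, 0, 0.1, 1], [0, 0, 0, 0, 0, 0.15, 1], [0, 0, 0, 0, 0, 0.15, 1]]}}

```text
clock: 13.15
eef_pos: [0.4679, -0.2364, 0.1503]
tool_rot: [3.141, -0.0, 0.598]
wrist_force: [-0.1, 0.6, 0.8]
opening: 0.0235
gripper_force: 53.0
```

Emit:
{"method": "arm_command", "body": {"commands": [[0, 0, 0, 0, 0, 0.05, 1], [0, 0, 0, 0, 0, 0.1, 1], [0, 0, 0, 0, 0, 0.15, 1], [0, 0, 0, 0, 0, 0.15, 1]]}}

```text
clock: 13.65
eef_pos: [0.4679, -0.2364, 0.1488]
tool_rot: [3.141, -0.0, 0.598]
wrist_force: [-0.0, -0.2, 2.7]
opening: 0.023
gripper_force: 53.0
```

Emit:
{"method": "arm_command", "body": {"commands": [[0, 0, 0, 0, 0, 0.05, 1], [0, 0, 0, 0, 0, 0.1, 1], [0, 0, 0, 0, 0, 0.15, 1], [0, 0, 0, 0, 0, 0.15, 1]]}}

```text
clock: 14.15
eef_pos: [0.4679, -0.2364, 0.1473]
tool_rot: [3.141, -0.0, 0.598]
wrist_force: [-0.1, 0.4, 2.7]
opening: 0.0233
gripper_force: 53.0
```

Emit:
{"method": "arm_command", "body": {"commands": [[0, 0, 0, 0, 0, 0.05, 1], [0, 0, 0, 0, 0, 0.1, 1], [0, 0, 0, 0, 0, 0.15, 1], [0, 0, 0, 0, 0, 0.15, 1]]}}

```text
clock: 14.65
eef_pos: [0.4678, -0.2364, 0.1457]
tool_rot: [3.142, -0.0, 0.598]
wrist_force: [-0.8, -0.6, 2.6]
opening: 0.0237
gripper_force: 53.0
```

Emit:
{"method": "arm_command", "body": {"commands": [[0, 0, 0, 0, 0, 0.05, 1], [0, 0, 0, 0, 0, 0.1, 1], [0, 0, 0, 0, 0, 0.15, 1], [0, 0, 0, 0, 0, 0.15, 1]]}}

```text
clock: 15.15
eef_pos: [0.4678, -0.2364, 0.1442]
tool_rot: [3.142, -0.0, 0.598]
wrist_force: [0.6, 0.7, 2.7]
opening: 0.0236
gripper_force: 53.0
```

Emit:
{"method": "arm_command", "body": {"commands": [[0, 0, 0, 0, 0, 0.05, 1], [0, 0, 0, 0, 0, 0.1, 1], [0, 0, 0, 0, 0, 0.15, 1], [0, 0, 0, 0, 0, 0.15, 1]]}}

```text
clock: 15.65
eef_pos: [0.4678, -0.2364, 0.1427]
tool_rot: [3.142, -0.0, 0.598]
wrist_force: [0.2, 0.3, 2.5]
opening: 0.0236
gripper_force: 53.0
```

Emit:
{"method": "arm_command", "body": {"commands": [[0, 0, 0, 0, 0, 0.05, 1], [0, 0, 0, 0, 0, 0.1, 1], [0, 0, 0, 0, 0, 0.15, 1], [0, 0, 0, 0, 0, 0.15, 1]]}}

```text
clock: 16.15
eef_pos: [0.4678, -0.2363, 0.1412]
tool_rot: [3.142, -0.0, 0.598]
wrist_force: [0.8, 0.4, 2.2]
opening: 0.0233
gripper_force: 53.0
```

Emit:
{"method": "arm_command", "body": {"commands": [[0, 0, 0, 0, 0, 0.05, 1], [0, 0, 0, 0, 0, 0.1, 1], [0, 0, 0, 0, 0, 0.15, 1], [0, 0, 0, 0, 0, 0.15, 1]]}}

```text
clock: 16.65
eef_pos: [0.4678, -0.2364, 0.1397]
tool_rot: [-3.142, -0.0, 0.598]
wrist_force: [1.0, 0.2, 2.1]
opening: 0.0236
gripper_force: 53.0
```

Emit:
{"method": "arm_command", "body": {"commands": [[0, 0, 0, 0, 0, 0.05, 1], [0, 0, 0, 0, 0, 0.1, 1], [0, 0, 0, 0, 0, 0.15, 1], [0, 0, 0, 0, 0, 0.15, 1]]}}

```text
clock: 17.15
eef_pos: [0.4678, -0.2363, 0.1382]
tool_rot: [-3.142, -0.0, 0.598]
wrist_force: [0.5, 0.1, 2.1]
opening: 0.0239
gripper_force: 53.0
```

Emit:
{"method": "arm_command", "body": {"commands": [[0, 0, 0, 0, 0, 0.05, 1], [0, 0, 0, 0, 0, 0.1, 1], [0, 0, 0, 0, 0, 0.15, 1], [0, 0, 0, 0, 0, 0.15, 1]]}}

```text
clock: 17.65
eef_pos: [0.4678, -0.2364, 0.1372]
tool_rot: [-3.141, 0.0, 0.598]
wrist_force: [-0.5, 1.4, 5.8]
opening: 0.0234
gripper_force: 53.3
```

Floor contact: the motion stalled and the force rose by about 3.7 N. I'll press slightly more and hold.

Emit:
{"method": "arm_command", "body": {"commands": [[0, 0, 0, 0, 0, 0.03, 1], [0, 0, 0, 0, 0, 0.06, 1], [0, 0, 0, 0, 0, 0.06, 1]]}}

```text
clock: 18.02
eef_pos: [0.4679, -0.2363, 0.1371]
tool_rot: [-3.141, -0.0, 0.598]
wrist_force: [-0.6, 2.3, 8.0]
opening: 0.0234
gripper_force: 53.6
```

Emit:
{"method": "arm_command", "body": {"commands": [[0, 0, 0, 0, 0, 0.03, 1], [0, 0, 0, 0, 0, 0.03, 1], [0, 0, 0, 0, 0, 0.03, 1], [0, 0, 0, 0, 0, 0.03, 1], [0, 0, 0, 0, 0, 0.03, 1], [0, 0, 0, 0, 0, 0.03, 1], [0, 0, 0, 0, 0, 0.03, 1], [0, 0, 0, 0, 0, 0.03, 1]]}}

```text
clock: 19.02
eef_pos: [0.4679, -0.2364, 0.1371]
tool_rot: [-3.141, -0.0, 0.598]
wrist_force: [-1.6, 1.7, 8.5]
opening: 0.0232
gripper_force: 53.8
```

Emit:
{"method": "arm_command", "body": {"commands": [[0, 0, 0, 0, 0, 0, 1], [0, 0, 0, 0, 0, 0, 1], [0, 0, 0, 0, 0, 0, 1], [0, 0, 0, 0, 0, 0, 1]]}}

```text
clock: 19.52
eef_pos: [0.4679, -0.2364, 0.1371]
tool_rot: [-3.141, -0.0, 0.598]
wrist_force: [-2.1, 1.0, 9.4]
opening: 0.0235
gripper_force: 53.8
```

Held at about 6–7 N for 1.5 s. I'll relieve the press and open straight up from the gauge.

Emit:
{"method": "arm_command", "body": {"commands": [[0, 0, 0, 0, 0, -0.05, 1], [0, 0, 0, 0, 0, -0.09, 1], [0, 0, 0, 0, 0, -0.09, 1], [0, 0, 0, 0, 0, -0.09, 0.6], [0, 0, 0, 0, 0, -0.09, 0.3], [0, 0, 0, 0, 0, -0.09, 0], [0, 0, 0, 0, 0, -0.09, 0], [0, 0, 0, 0, 0, -0.09, 0]], "force": 20}}

```text
clock: 20.52
eef_pos: [0.4678, -0.2364, 0.1367]
tool_rot: [-3.142, 0.0, 0.598]
wrist_force: [0.8, -0.6, 0.0]
opening: 0.0852
gripper_force: 0.0
```

Emit:
{"method": "arm_command", "body": {"commands": [[0, 0, 0, 0, 0, 0, 0], [0, 0, 0, 0, 0, -1, 0], [0, 0, 0, 0, 0, -4, 0], [0, 0, 0, 0, 0, -8, 0], [0, 0, 0, 0, 0, -12, 0], [0, 0, 0, 0, 0, -16, 0], [0, 0, 0, 0, 0, -16, 0]]}}

```text
clock: 21.4
eef_pos: [0.4701, -0.2379, 0.3025]
tool_rot: [3.132, -0.004, 0.598]
wrist_force: [-0.1, 1.1, -0.0]
opening: 0.0855
gripper_force: 0.0
```

```bash
python3 - <<'E'
from h import *
d,P=grab('scene'); 
f=d['frame']
cv2.imwrite('pics/s6.png',cv2.resize(f[175:295,240:400,::-1],(800,600),interpolation=cv2.INTER_CUBIC))
for z in(.08,.12,.17): print(z,proj(d,(.467,-.2365,z)))
axis(P,(.465,-.237),.07,.18)
o=env.observe();print(o['eef_pos'],o['opening'],o['clock'])
E
```

```text
0.08 [320.53391758 249.19633918]
0.12 [321.54740084 238.2526607 ]
0.17 [322.85586508 224.12375249]
0.07 109 [ 0.4567 -0.238   0.0734] 319.54 252.8 311 330
0.08 53 [ 0.4614 -0.24    0.0847] 321.02 249.2 316 326
0.09 11 [ 0.463  -0.2399  0.0949] 321.45 246.1 320 323
0.1 12 [ 0.4632 -0.2392  0.1049] 321.5 243.2 320 323
0.11 11 [ 0.4639 -0.2376  0.1145] 321.36 240.4 320 323
0.12 8 [ 0.4601 -0.2395  0.1253] 321.75 238.1 319 324
0.13 25 [ 0.4586 -0.2415  0.1357] 322.44 235.6 318 327
0.14 28 [ 0.4588 -0.2409  0.1443] 322.5 233.1 318 327
0.15 25 [ 0.4576 -0.2414  0.155 ] 322.8 230.3 319 327
0.16 26 [ 0.4575 -0.2415  0.1648] 323.08 227.5 319 328
0.17 43 [ 0.4627 -0.2391  0.1744] 323.23 223.7 319 327
[ 0.4688439  -0.23705468  0.29955789] 0.0856908942469734 21.45
```

View pics/s6.png

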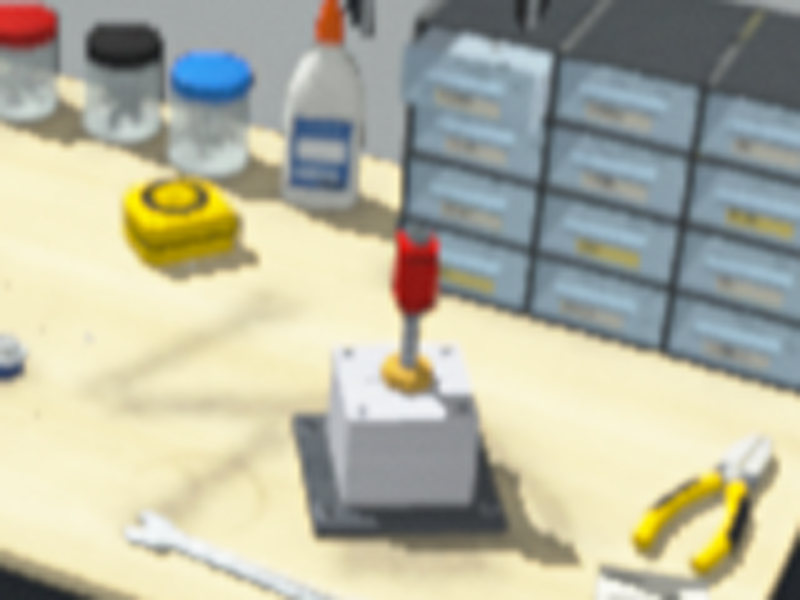

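The gauge stands upright, with the handle at crop (417,275) and the stop on the rim at (408,373). The gripper is clear above it.

Emit:
{"method": "arm_command", "body": {"commands": [[0, 0, 0, 0, 0, 0, 0], [0, 0, 0, 0, 0, 0, 0]]}}

```text
clock: 21.7
eef_pos: [0.4669, -0.2358, 0.2949]
tool_rot: [-3.138, 0.001, 0.598]
wrist_force: [0.3, -0.2, -0.2]
opening: 0.0857
gripper_force: 0.0
```

```bash
python3 -c "
from rig import env
print(env.job_done())"
```

```text
the job is handed in; nothing more can be done
None
```

I handed the job in at about 22 s: the gauge stands released and upright in the bore with its stop on the rim, after I held it on the floor at roughly 6–7 N for about 1.5 s, but the hand-in returned no verdict.

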